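Close the stone tray and switch on the viewing lamp

TASK

The stone-viewing cabinet's tray is latched fully out: press the release lever beside its mouth all the way down, then slide the tray fully home with both stones still in it. Then switch on the lamp: pull the round knob on the cabinet's front straight out as far as it goes, hold it there for a moment, and let it spring back and rest. Leave the other goods on the stall where they stand.

Things in the scene. Friction and masses are not known exactly. Their poses are not given: they have to be found in the camera images.
- viewer: fixed wooden viewing cabinet, 180 deep (x) x 310 wide (y) x 120 mm high, with a clear window in its top. Origin on the table under the cabinet; its own x points from front to back, y to the left as seen from the robot, z up. The front face is the plane x = -90 mm in this frame, and spans y = -150 to 165 mm. The tray's mouth is left of the knob; the release lever sticks out left of the mouth
- tray (a joint): how far the tray is out, m: 0 = fully home, 0.125 = its outer stop. It slides along the cabinet's -x (out) and starts about 0.12 out, where its latch (the lever's tooth in front of a small block on the tray's left side) stops it going in beyond 0.113 until the lever is pressed. About 2 N of friction, no spring; it stays where it is left
- tray_handle (a point): middle of the tray's steel bow handle: a horizontal round bar of 10 mm diameter, 90 mm long along the cabinet's y, 34 mm above the table and 37 mm in front of the tray's front panel (150 mm wide, its top 54 mm above the table); when the tray is home the bar's centre is 45 mm in front of the cabinet's face. Axes as the cabinet's. Push the bar or the panel towards the cabinet's +x to close the tray
- tray_in (a point): centre of the tray's inner floor, 15 mm above the table; axes as the cabinet's. The inside measures 156 (x) x 140 mm (y), side walls 32 mm high
- lever (a joint): release lever's angle, rad: 0 = level (latched), 0.40 = fully down. Pivot at the cabinet's face, 46 mm above the table, axis along the cabinet's y. Pressing down on its pad turns it; takes about 4 N; it has no spring and stays down when let go. The tray is free to go in from about 0.22
- lever_pad (a point): centre of the top face of the lever's flat steel pad, 30 (x) x 26 mm (y) x 6 mm thick, 60 mm in front of the cabinet's face at the cabinet's y = 142 mm; 58 mm above the table when latched, about 34 mm when fully down
- knob (a joint): how far the lamp knob is pulled out, m: 0 = at rest, 0.018 = its stop. A spring draws it back: about 3 N at rest, 8 N fully out. The lamp switches on at 0.012
- knob_head (a point): centre of the lamp knob's head: a black cylinder of 28 mm diameter, 18 mm long, its axis level along the cabinet's x, on a thin steel stem in front of the cabinet's face. At rest this point is 30 mm in front of the face, 92 mm above the table (28 mm below the cabinet's top), at the cabinet's y = -95 mm. Pull towards the cabinet's -x. Axes as the cabinet's
- stone_a_mid (a point): middle of the larger stone lying loose in the tray: violet, about 42 mm across, 34 mm high
- stone_b_mid (a point): middle of the smaller stone lying loose in the tray: pink, about 36 mm across, 26 mm high
- stone_a: the larger stone, origin under it; rides in the tray
- stone_b: the smaller stone, origin under it; rides in the tray
- tower_tall: loose white pointed crystal, 48 mm across, 125 mm high, left of the cabinet; an onlooker, to be left where it stands; origin at the centre of its underside
- tower_short: loose pink pointed crystal, 40 mm across, 85 mm high, right of the cabinet; an onlooker, to be left where it stands; origin at the centre of its underside
- candle: loose glass jar, 60 mm across, 65 mm high, in front of the cabinet to the right; an onlooker, to be left where it stands; origin at the centre of its underside
- dish: loose dark wooden dish of pebbles, 100 mm across, 28 mm high, in front of the cabinet to the left; an onlooker, to be left where it stands; origin at the centre of its underside

How it is judged:
By the outcome, as a careful person would: the job done as asked, in the order asked, and still so for the second after the job is handed in, with the robot touching nothing.
It also fails if it takes over 53 s, if anything falls off the work surface, if the arm or the gripper's body presses on something with over 40 N, if the wrist force passes 120 N, or if a joint passes its speed limit or range.

ROBOT

A 7-joint arm with a two-finger parallel gripper is mounted at the origin on the work surface. World frame = base frame: x ahead of the robot, y to its left, z up, the work surface at z = 0. Lengths are in mm, angles in rad, forces in N, time in s.
With the tool pointing down it reaches from about 400 to 875 mm from the base axis. Payload 4.4 kg.
Tool frame: the origin (TCP) lies midway between the tips of the shut fingers; the grasp point (between the pads) lies 19 mm behind it; z points along the fingers, y is the direction in which the jaws open and shut (so a half turn about z gives the same grasp; the last joint's range is limited). The gripper opens to 85 mm and grips with 20 to 120 N. Pads are 22 mm wide; open, the fingers measure 114 mm over their backs; the gripper's body (76 mm by 85 mm) begins 54 mm behind the grasp point. The pads swing forward as they close: fully open they stand 13 mm farther back than shut.
Start: joints at [-1.194, 0.628, 0.038, 1.517, -0.027, 0.996, -0.02], TCP at [278.485, 587.336, 231.313] pointing down, gripper open.
Joint ranges: [-3.06, 3.06], [-0.37, 2.12], [-1.25, 1.32], [0.18, 2.47], [-1.1, 4.24], [0.23, 1.98], [-2.94, 2.94]. Speed limits (rad/s): [2.57, 2.57, 3.14, 3.14, 3.14, 3.14, 3.14].

INTERFACE

Orientations are given as [roll, pitch, yaw] about the fixed x, y, z axes, in that order (R = Rz(yaw) Ry(pitch) Rx(roll)).
In Python, from cell import ctrl, vision gives the robot as it stands.
- The arm moves only by the tool play_rows, never from a script. Its arguments are lists of equal length, an entry for each row: "slide": the shift along the tool's x, y, z in mm, a list of three; "turn": the turn about the tool's z in rad; "fingers": the opening, from 0 (shut) to 1 (fully open). A call has 1 to 5 rows; each row is the pose to reach, as a shift and turn from the pose measured when the call began, along the tool's axes at that moment; what a row does not reach only later rows make up. A row lasts 1/8 s, in which the tool goes at most 62.5 mm and 10.7 degrees, less where a joint would pass 70% of its speed; a pose out of reach is approached as far as the arm can. A call with a gripper value outside its range is refused whole. The fingers move at their own pace and stop on an object; the grip force is fixed at half the most. Time passes only in rows, so rows that repeat a pose let the fingers close. It gives the time, the measured TCP pose, the force and the opening at its end, in the units of the state.
- ctrl.read_state(): the state, without advancing time (a new reading comes with each control period).
- vision.get_image(name): name is "scene" or "top" or "wrist"; returns (picture, depth): 400x640x3 uint8, blue, green, red; 400x640 float32, mm along the optical axis (not along the pixel's ray), 0 where there is no reading.
- vision.camera_params(name): a dict with "fx", "fy", "cx", "cy" (pixels), "dist_coeffs" ([k1, k2, p1, p2, k3] as OpenCV has them; the pictures are not rectified), "position" and "rotation" of the camera in the world. Camera axes: x right, y up, looking along -z (the intrinsics and any distortion apply to the point x, -y, -z); pixel columns grow to the right and rows downward; lengths in mm; the calibration is good to about 2 mm. A picture is of the moment at which its call begins: read the wrist's pose just before it. camera_params takes no time and is no camera call; for the wrist camera it gives the pose at the moment of the call.
- ctrl.finish_job(): hands the job in, once; it reports no verdict.
The state is a dict: "clock": time; "qpos": joint angles; "qd": joint speeds; "tau": joint torques, N m; "eef_pos": TCP position; "tool_rot": TCP orientation; "force": force on the tool from outside, world axes, zero at the start; "torque": the same for the moment, N m; "width": finger opening in mm.
Only numpy, scipy, OpenCV 4.12 (cv2) and the standard library are available. Lean on these libraries where they do the work, as an engineer would, in place of code of your own. Each camera call takes 0.05 s, during which the arm holds its last target.

## Working session

There is one attempt and no reset: what is moved stays moved. The work goes in short steps, Python scripts to look and compute and a tool call to move; the robot and the scene stay as the last step left them, time stands still between calls to the robot, and variables do not carry over. Pictures are saved under pics/ and viewed, and the job is handed in when it is done.

Besides the shell and the picture viewer there is one more tool, called as name(argument=value, ...) on one line, values as JSON. play_rows: Moves the arm, as the interface text tells. Its arguments: {"type":"object","properties":{"slide":{"type":"array"},"turn":{"type":"array"},"fingers":{"type":"array"}},"required":["slide","turn","fingers"]}

```bash
ls; mkdir -p pics; python3 - <<'E'
from cell import ctrl, vision
import cv2, numpy as np
s=ctrl.read_state(); print({k:np.round(v,3).tolist() for k,v in s.items()})
for n in ("scene","top"):
    im,d=vision.get_image(n); cv2.imwrite(f"pics/{n}0.png",im); np.save(f"{n}0.npy",d)
    print(n,vision.camera_params(n))
E
```

```text
pics
{'clock': 0.0, 'qpos': [-1.194, 0.629, 0.038, 1.518, -0.027, 0.996, -0.02], 'qd': [0.001, -0.0, -0.0, -0.0, 0.001, -0.001, -0.001], 'tau': [-0.001, -56.339, 1.226, -19.345, 0.011, 0.01, -0.0], 'eef_pos': [278.177, 586.762, 230.375], 'tool_rot': [-3.14, 0.0, 2.699], 'force': [-0.606, -0.433, 0.079], 'torque': [0.074, 0.01, -0.01], 'width': 84.923}
scene {'fx': 430.2503129088891, 'fy': 430.2503129088891, 'cx': 321.0134782298552, 'cy': 201.21064043955485, 'dist_coeffs': array([-0.11706293,  0.        ,  0.        ,  0.        ,  0.        ]), 'position': array([1357.85464566,  103.24150927,  630.06324809]), 'rotation': array([9.41217256e-01, 6.26688159e-04, 1.62429486e+00])}
top {'fx': 379.5108151331895, 'fy': 379.5108151331895, 'cx': 319.676994560218, 'cy': 198.3447825570454, 'dist_coeffs': array([-0.06458932,  0.        ,  0.        ,  0.        ,  0.        ]), 'position': array([515.62807916,  35.00100451, 860.25404896]), 'rotation': array([ 0.11210997,  0.04169122, -1.58809885])}
```

View pics/scene0.png

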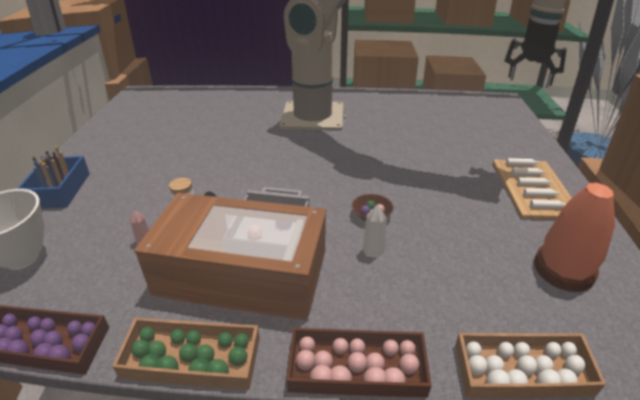

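View pics/top0.png

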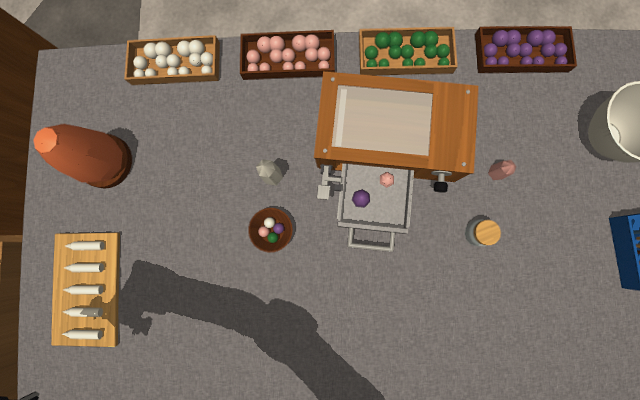

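The top view shows the cabinet at about (400,125), tray out below it, lever pad ≈(326,190), knob ≈(440,185), handle ≈(371,245), dish (271,229), candle (486,232). I'll enlarge it.

```bash
python3 - <<'E'
import cv2
im=cv2.imread("pics/top0.png")
c=im[60:260,300:500]; c=cv2.resize(c,None,fx=3,fy=3,interpolation=cv2.INTER_CUBIC); cv2.imwrite("pics/topcrop.png",c)
E
cat > h.py <<'E'
import numpy as np, cv2
from scipy.spatial.transform import Rotation as R
from cell import ctrl, vision
def ray(cam,u,v):
    p=cam if isinstance(cam,dict) else vision.camera_params(cam)
    K=np.array([[p['fx'],0,p['cx']],[0,p['fy'],p['cy']],[0,0,1]])
    x,y=cv2.undistortPoints(np.array([[[u,v]]],float),K,np.array(p['dist_coeffs'])).ravel()
    Rm=R.from_euler('xyz',p['rotation']).as_matrix()
    return np.array(p['position']),Rm@np.array([x,-y,-1.])
def atz(cam,u,v,z):
    o,d=ray(cam,u,v); return o+d*(z-o[2])/d[2]
def proj(cam,P):
    p=cam if isinstance(cam,dict) else vision.camera_params(cam)
    K=np.array([[p['fx'],0,p['cx']],[0,p['fy'],p['cy']],[0,0,1]])
    Rm=R.from_euler('xyz',p['rotation']).as_matrix()
    q=(np.atleast_2d(P)-np.array(p['position']))@Rm; q=q*[1,-1,-1]
    return cv2.projectPoints(q,np.zeros(3),np.zeros(3),K,np.array(p['dist_coeffs']))[0].reshape(-1,2)
E
```

```text
(no output)
```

View pics/topcrop.png

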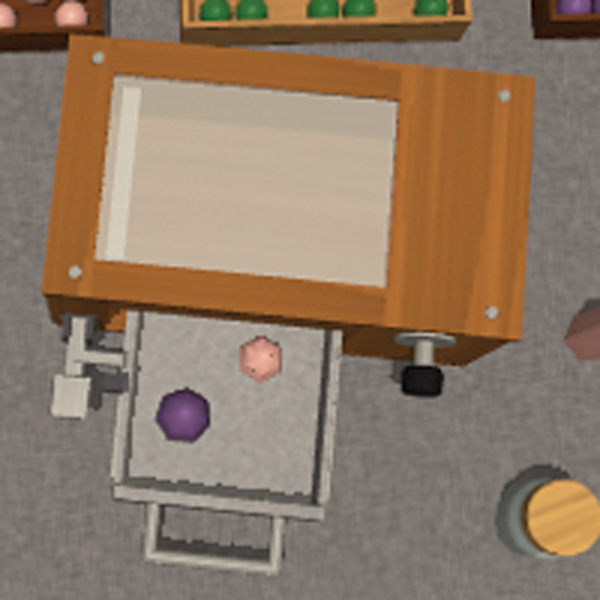

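```bash
python3 - <<'E'
from h import *
from scipy.optimize import least_squares
C=lambda a,b:(300+a/3-1/3,60+b/3-1/3)
px=dict(bl=(71,36,120),br=(534,76,120),fr=(520,340,120),fl=(44,293,120),pad=(70,397,58),knob=(422,372,106),hl=(150,558,39),hr=(277,569,39),A=(184,415,32),B=(261,358,28))
W={k:atz("top",*C(a,b),z) for k,(a,b,z) in px.items()}
for k,v in W.items(): print(k,v.round(1))
print(np.linalg.norm(W['fl']-W['fr']),np.linalg.norm(W['fl']-W['bl']),np.linalg.norm(W['fr']-W['br']))
M=dict(bl=(90,165),br=(90,-150),fr=(-90,-150),fl=(-90,165),pad=(-150,142),knob=(-120,-95))
def f(q):
    c,s=np.cos(q[2]),np.sin(q[2]); r=[]
    for k,(x,y) in M.items():
        r+=[q[0]+c*x-s*y-W[k][0],q[1]+s*x+c*y-W[k][1]]
    return r
o=least_squares(f,[650,0,0],loss='soft_l1',f_scale=2); print(o.x,np.reshape(o.fun,(-1,2)).round(1))
c,s=np.cos(o.x[2]),np.sin(o.x[2])
for k,v in W.items():
    d=v[:2]-o.x[:2]; print(k,(c*d[0]+s*d[1]).round(1),(-s*d[0]+c*d[1]).round(1))
# depth check
D=np.load("top0.npy")
p=vision.camera_params("top");Rm=R.from_euler('xyz',p['rotation']).as_matrix()
for k in px:
    if k in('pad','knob','A','B'):
        u,v=C(*px[k][:2]); o_,d=ray("top",u,v); print(k,(o_+d*D[int(round(v)),int(round(u))]).round(1))
for n,(u,v,z) in dict(dish=(271,229,28),candle=(488,233,65),tall=(262,168,110),short=(502,170,70)).items(): print(n,atz("top",u,v,z).round(0))
E
```

```text
bl [861.5  52.4 120. ]
br [ 824.4 -261.   120. ]
fr [ 643.1 -238.3  120. ]
fl [682.   73.7 120. ]
pad [620.   59.6  58. ]
knob [ 625.3 -176.6  106. ]
hl [505.2   5.   39. ]
hr [495.7 -85.1  39. ]
A [608.3 -22.6  32. ]
B [649.7 -80.8  28. ]
314.4077839556967 180.74039642720803 182.66599727584324
[ 7.52228599e+02 -1.00146379e+02 -1.21343985e-01] [[ 0.1  0.4]
 [-0.9  1.1]
 [ 1.6  0.2]
 [ 0.9  0.9]
 [ 0.5 -0.6]
 [-3.7 -3.3]]
bl 90.0 164.6
br 91.1 -150.9
fr -91.6 -150.4
fl -90.8 164.0
pad -150.5 142.5
knob -116.7 -91.3
hl -258.0 74.5
hr -256.5 -16.2
A -152.2 59.5
B -104.1 6.8
pad [619.9  59.5  59.5]
knob [ 625.3 -176.6  106.3]
A [606.2 -21.3  50.6]
B [647.8 -79.1  39.9]
dish [544. 177.  28.]
candle [ 526. -282.   65.]
tall [665. 181. 110.]
short [ 657. -319.   70.]
```

play_rows(slide=[[-50,-31,4],[-100,-62,8],[-150,-93,12],[-200,-124,16],[-250,-155,20]], turn=[-0.06,-0.12,-0.18,-0.25,-0.321], fingers=[0,0,0,0,0])

```text
clock: 0.72
eef_pos: [438.4, 337.9, 210.4]
tool_rot: [-3.14, -0.001, 3.022]
force: [0.1, 0.9, -0.7]
width: 0.0
```

```bash
cat >> h.py <<'E'
CX,CY,YAW=752.2,-100.1,-0.1213
def tow(x,y,z):
    c,s=np.cos(YAW),np.sin(YAW); return np.array([CX+c*x-s*y,CY+s*x+c*y,z])
def delta(x,y,z,yaw=np.pi+YAW):
    "slide needed in tool axes to bring TCP to cabinet-frame x,y,z; turn; current TCP in cabinet frame"
    s=ctrl.read_state(); Rm=R.from_euler('xyz',s['tool_rot']).as_matrix()
    e=np.array(s['eef_pos']); d=Rm.T@(tow(x,y,z)-e)
    t=-((yaw-s['tool_rot'][2]+np.pi)%(2*np.pi)-np.pi)
    c,sn=np.cos(YAW),np.sin(YAW); q=e[:2]-[CX,CY]
    print('slide',d.round(1),'turn',round(t,3),'cab',np.round([c*q[0]+sn*q[1],-sn*q[0]+c*q[1],e[2]],1),'F',np.round(s['force'],1),'w',round(s['width'],1),'t',s['clock'],'q',np.round(s['qpos'],2))
E
python3 -c "
from h import *
delta(-152,142,150)"
```

```text
slide [-212.  -255.1   60.7] turn 0.002 cab [-364.5  396.8  210.4] F [ 0.1  0.9 -0.7] w 0.0 t 0.725 q [-0.67  0.52 -0.05  1.81  0.04  0.82  0.71]
```

play_rows(slide=[[-36,-43,10],[-72,-86,20],[-108,-129,30],[-144,-172,40],[-180,-215,40]], turn=[0,0,0,0,0], fingers=[0,0,0,0,0])

```text
clock: 1.35
eef_pos: [591.5, 101.1, 169.5]
tool_rot: [-3.139, -0.003, 3.022]
force: [1.6, 0.3, 0.2]
width: 0.1
```

```bash
python3 -c "
from h import *
delta(-152,142,80)"
```

```text
slide [-32.1 -38.2  89.5] turn 0.002 cab [-183.9  180.3  169.5] F [1.6 0.3 0.2] w 0.1 t 1.35 q [-0.18  0.63 -0.06  1.72  0.05  0.8   1.19]
```

play_rows(slide=[[-25,-30,15],[-32,-38,45],[-32,-38,70],[-32,-38,88],[-32,-38,88]], turn=[0,0,0,0,0], fingers=[0,0,0,0,0])

```text
clock: 1.98
eef_pos: [617.2, 59.6, 80.0]
tool_rot: [-3.138, -0.006, 3.023]
force: [-0.3, 0.2, 0.3]
width: 0.1
```

```bash
python3 -c "
from h import *
delta(-152,142,36)
im,d=vision.get_image('top'); cv2.imwrite('pics/t1.png',cv2.resize(im[60:260,250:500],None,fx=3,fy=3,interpolation=cv2.INTER_CUBIC))
im,d=vision.get_image('wrist'); cv2.imwrite('pics/w1.png',im)"
```

```text
slide [-1.6 -0.1 44. ] turn 0.003 cab [-153.4  142.2   80. ] F [-0.3  0.2  0.3] w 0.1 t 1.975 q [-0.11  0.78 -0.05  1.72  0.07  0.66  1.25]
```

View pics/t1.png

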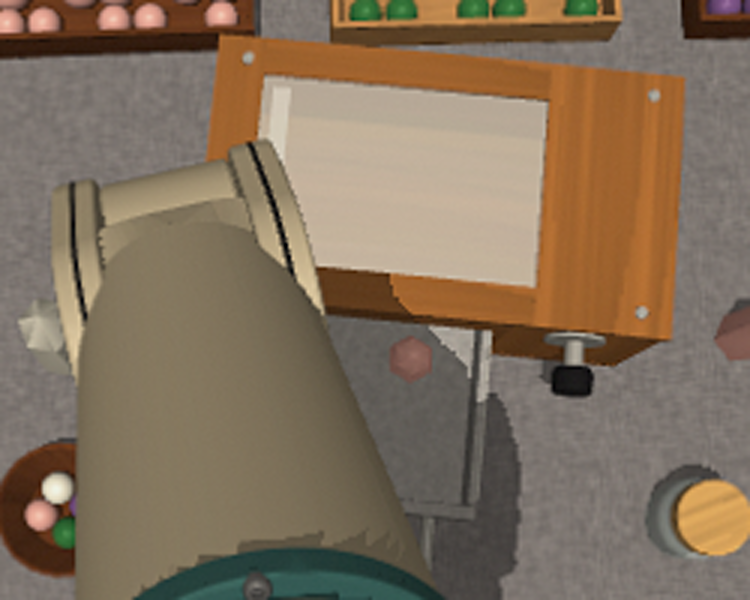

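View pics/w1.png

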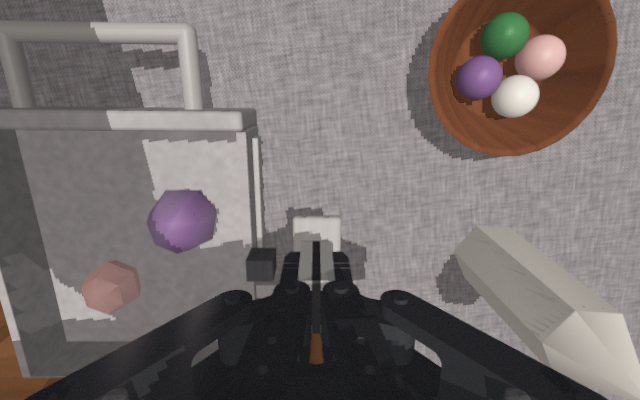

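The top view shows the arm over the lever. The wrist view shows the shut fingers centred on the pad (317,235), with both stones in the tray. Pressing down.

play_rows(slide=[[-1,0,15],[-1,0,25],[-1,0,33],[-1,0,40],[-1,0,45]], turn=[0,0,0,0,0], fingers=[0,0,0,0,0])

```text
clock: 2.7
eef_pos: [619.5, 59.9, 36.6]
tool_rot: [-3.14, -0.003, 3.023]
force: [-2.0, 0.4, 3.8]
width: 0.0
```

```bash
python3 -c "
from h import *
delta(-152,142,32)"
```

```text
slide [ 0.9 -0.8  4.6] turn 0.003 cab [-151.1  142.8   36.6] F [-2.   0.4  3.8] w 0.0 t 2.7 q [-0.11  0.84 -0.05  1.73  0.07  0.57  1.25]
```

play_rows(slide=[[0,0,2],[0,0,4],[0,0,6],[0,0,6],[0,0,6]], turn=[0,0,0,0,0], fingers=[0,0,0,0,0])

```text
clock: 3.32
eef_pos: [619.9, 60.0, 35.2]
tool_rot: [-3.14, -0.001, 3.023]
force: [-11.6, 1.0, 36.6]
width: 0.2
```

At the stop (36 N, z≈35). Lifting off.

play_rows(slide=[[0,0,-10],[5,0,-40],[15,0,-70],[60,-20,-90],[110,-45,-100]], turn=[0,0,0,0,0], fingers=[0,0,0,0,0])

```text
clock: 3.95
eef_pos: [506.1, 28.3, 136.4]
tool_rot: [-3.14, 0.003, 3.024]
force: [0.5, -0.6, -0.2]
width: 0.4
```

```bash
python3 -c "
from h import *
delta(-290,29,100)
im,d=vision.get_image('wrist'); cv2.imwrite('pics/w2.png',im)
np.save('w2.npy',d); p=vision.camera_params('wrist'); print(p); import pickle; pickle.dump(p,open('w2.pkl','wb'))
print(proj(p,[tow(-150,142,34),tow(-150,142,58),tow(-257,29,34)]))"
```

```text
slide [ 30.5 -68.5  36.4] turn 0.003 cab [-259.8   97.7  136.4] F [ 0.5 -0.6 -0.2] w 0.4 t 3.95 q [-0.07  0.57 -0.06  2.01  0.07  0.57  1.27]
{'fx': 338.02847947493296, 'fy': 338.02847947493296, 'cx': 315.8535584550398, 'cy': 195.98726397543064, 'dist_coeffs': array([0.01846725, 0.        , 0.        , 0.        , 0.        ]), 'position': array([422.45204209,  33.61816581, 280.40796548]), 'rotation': array([-0.28083675,  0.00791305,  1.44946243])}
[[375.65395168 333.71930386]
 [380.64686209 354.23769046]
 [235.68685088 215.01338345]]
```

View pics/w2.png

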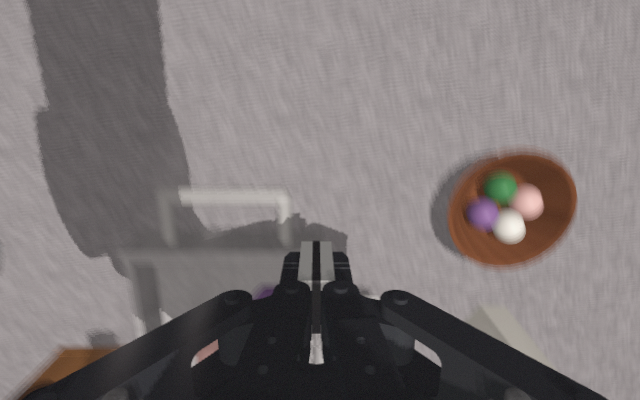

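play_rows(slide=[[20,-40,0],[35,-68,20],[35,-68,60],[35,-68,100],[35,-68,112]], turn=[0,0,0,0,0], fingers=[0,0,0,0,0])

```text
clock: 4.62
eef_pos: [449.7, -39.9, 22.8]
tool_rot: [-3.134, -0.015, 3.02]
force: [1.1, 0.7, 0.6]
width: -0.0
```

```bash
python3 -c "
from h import *
delta(-151,29,23)
im,d=vision.get_image('wrist'); cv2.imwrite('pics/w3.png',im)
im,d=vision.get_image('top'); cv2.imwrite('pics/t3.png',cv2.resize(im[60:260,250:500],None,fx=3,fy=3,interpolation=cv2.INTER_CUBIC))
p=vision.camera_params('top')
print((proj(p,[tow(-150,142,34),tow(-150,142,58)])-[250,60])*3)"
```

```text
slide [-156.5    5.9   -2.6] turn -0.0 cab [-307.5   23.2   22.8] F [1.1 0.7 0.6] w -0.0 t 4.625 q [ 0.09  0.75 -0.1   2.19  0.31  0.23  1.16]
[[220.84290911 399.60225009]
 [219.78339026 395.3739319 ]]
```

View pics/w3.png

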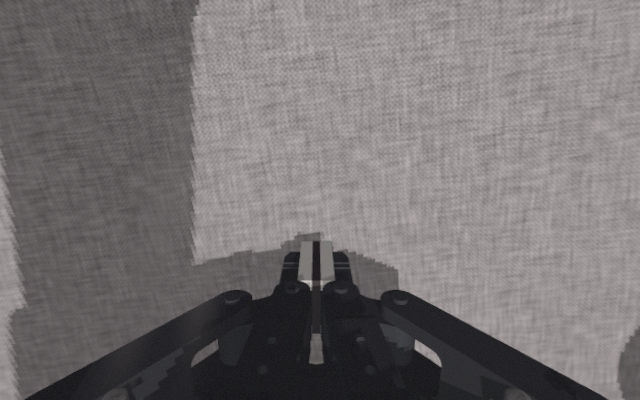

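View pics/t3.png

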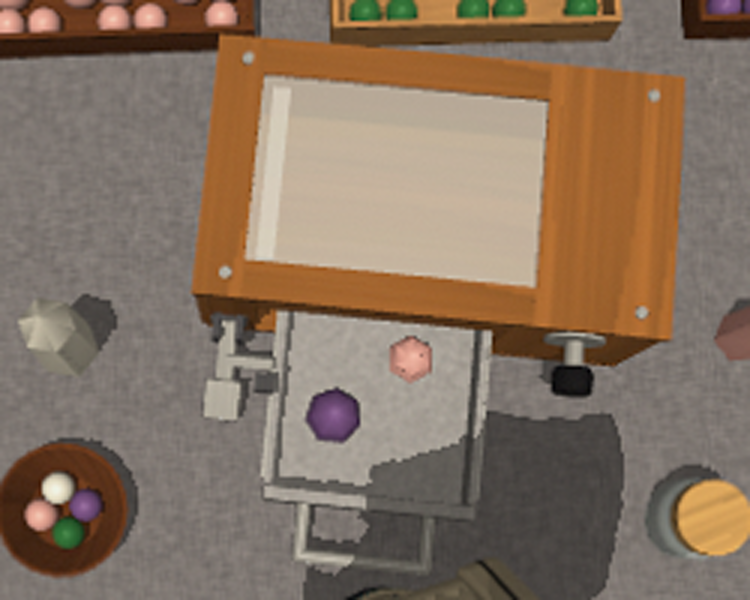

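The top view shows the lever pad lower at (223,398), both stones in the tray at (333,416) and (410,358), and the handle bar at about (365,560). Pushing the tray.

play_rows(slide=[[-12,6,0],[-22,6,0],[-29,6,0],[-34,6,0],[-40,6,0]], turn=[0,0,0,0,0], fingers=[0,0,0,0,0])

```text
clock: 5.35
eef_pos: [489.7, -38.9, 22.9]
tool_rot: [-3.135, -0.016, 3.021]
force: [-1.8, 0.2, 1.9]
width: -0.0
```

```bash
python3 -c "
from h import *
delta(-151,29,23)
_,d=vision.get_image('top')
p=vision.camera_params('top')
for u,v in [(324.3,192.7),(325,194),(323,191)]:
    o,r=ray(p,u,v); print((o+r*d[int(round(v)),int(round(u))]).round(1))
"
```

```text
slide [-1.169e+02 -1.000e-01 -1.900e+00] turn 0.001 cab [-267.9   29.    22.9] F [-1.8  0.2  1.9] w -0.0 t 5.35 q [ 0.1   0.77 -0.13  2.09  0.3   0.32  1.18]
[621.2  57.4  36.6]
[618.7  56.   33.4]
[625.   60.2  37.3]
```

Depth on the pad reads about 35 mm, so the lever is fully down. Contact with the bar is made; continuing.

play_rows(slide=[[-6,0,0],[-14,0,0],[-23,0,0],[-32,0,0],[-41,0,0]], turn=[0,0,0,0,0], fingers=[0,0,0,0,0])

```text
clock: 6.02
eef_pos: [532.3, -44.1, 22.3]
tool_rot: [-3.135, -0.014, 3.021]
force: [-2.0, 0.5, 1.9]
width: -0.3
```

play_rows(slide=[[-10,0,0],[-19,0,0],[-28,0,0],[-37,0,0],[-45,0,0]], turn=[0,0,0,0,0], fingers=[0,0,0,0,0])

```text
clock: 6.65
eef_pos: [577.6, -49.6, 21.6]
tool_rot: [-3.135, -0.014, 3.02]
force: [-2.2, 0.2, 1.1]
width: -0.1
```

```bash
python3 -c "
from h import *
delta(-146,29,23)"
```

```text
slide [-33.4  -0.   -1.8] turn 0.0 cab [-179.4   29.    21.6] F [-2.2  0.2  1.1] w -0.1 t 6.65 q [ 0.14  0.84 -0.17  1.84  0.28  0.5   1.23]
```

play_rows(slide=[[-7,0,0],[-14,0,-1],[-20,0,-1],[-25,0,-1],[-29,0,-1]], turn=[0,0,0,0,0], fingers=[0,0,0,0,0])

```text
clock: 7.28
eef_pos: [606.3, -53.1, 22.1]
tool_rot: [-3.135, -0.015, 3.02]
force: [-7.7, 0.7, 0.5]
width: 0.2
```

play_rows(slide=[[-2,0,0],[-4,0,0],[-6,0,0],[-6,0,0]], turn=[0,0,0,0], fingers=[0,0,0,0])

```text
clock: 7.78
eef_pos: [606.4, -53.2, 21.8]
tool_rot: [-3.133, -0.027, 3.021]
force: [-12.8, 2.4, 9.9]
width: 0.3
```

```bash
python3 -c "
from h import *
delta(-146,29,23)"
```

```text
slide [-4.4  0.1 -1.3] turn 0.0 cab [-150.5   28.9   21.8] F [-12.8   2.4   9.9] w 0.3 t 7.775 q [ 0.15  0.87 -0.19  1.75  0.27  0.58  1.25]
```

Stopped exactly where home is expected (-150.5 mm). Backing off and looking.

play_rows(slide=[[10,0,0],[35,0,-5],[40,0,-40],[40,-30,-90],[40,-70,-140]], turn=[0,0,0,0,0], fingers=[0,0,0,0.5,1])

```text
clock: 8.4
eef_pos: [563.5, -115.8, 164.2]
tool_rot: [-3.134, -0.023, 3.024]
force: [1.4, -1.0, -0.1]
width: 35.9
```

play_rows(slide=[[0,-30,0],[-10,-50,0],[-10,-54,0],[-10,-54,0],[-10,-54,0]], turn=[0,0,0,0,0], fingers=[1,1,1,1,1])

```text
clock: 9.02
eef_pos: [567.1, -168.7, 163.8]
tool_rot: [-3.135, -0.024, 3.026]
force: [-0.3, 0.2, 0.1]
width: 85.3
```

```bash
python3 -c "
from h import *
delta(-120,-95,75)
p=vision.camera_params('wrist')
im,d=vision.get_image('wrist'); cv2.imwrite('pics/w4.png',im); np.save('w4.npy',d)
print(proj(p,[tow(-111,-95,92),tow(-129,-95,106),tow(-90,-150,120),tow(-90,165,120),tow(-135,29,39),tow(-129,-95,92)]))
im,d=vision.get_image('top'); cv2.imwrite('pics/t4.png',cv2.resize(im[60:260,250:500],None,fx=3,fy=3,interpolation=cv2.INTER_CUBIC))
im,d=vision.get_image('scene'); cv2.imwrite('pics/s4.png',cv2.resize(im[150:310,110:410],None,fx=2.5,fy=2.5,interpolation=cv2.INTER_CUBIC))
"
```

```text
slide [-57.5  -4.2  87.4] turn 0.006 cab [-175.4  -90.5  163.8] F [-0.3  0.2  0.1] w 85.3 t 9.025 q [ 0.4   0.65 -0.26  1.73  0.23  0.82  1.49]
[[310.63209865 296.75490255]
 [310.20424964 284.46898723]
 [226.29469102 347.92154759]
 [715.85513623 356.31998688]
 [457.39794047 239.06328995]
 [310.67086827 274.26923648]]
```

View pics/w4.png

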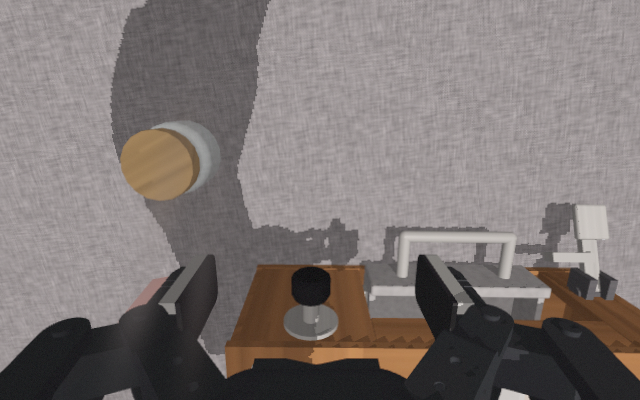

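View pics/t4.png

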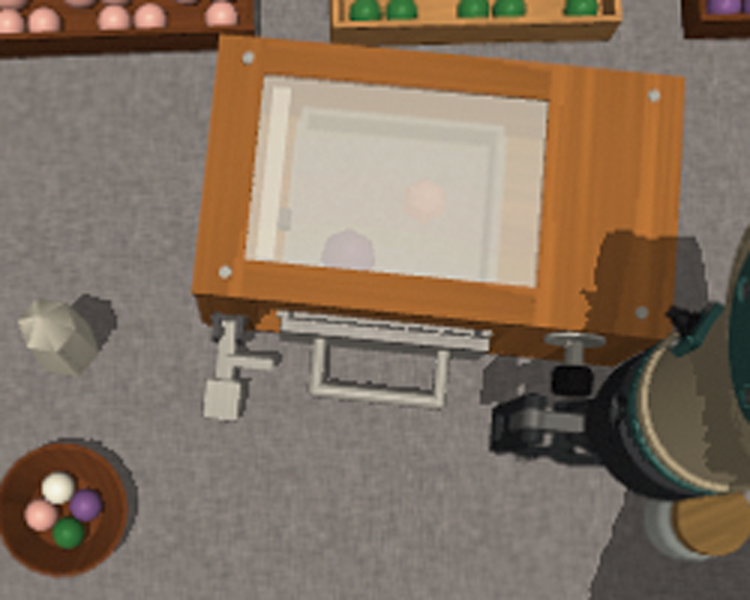

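View pics/s4.png

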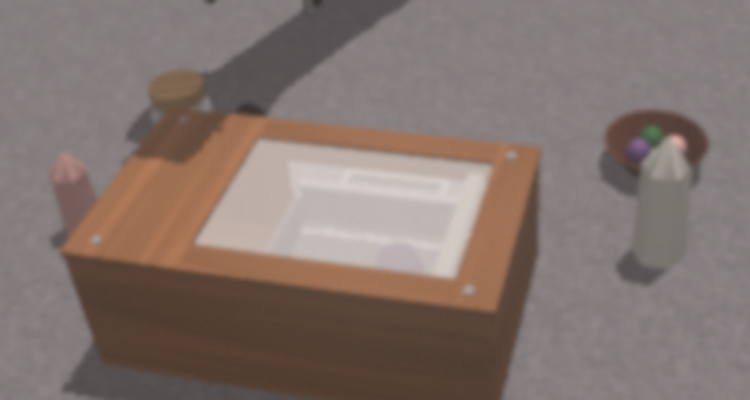

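The tray is home, with both stones visible under the window at (347,250) and (425,200) in the top crop. The knob is midway between the open fingers at (311,285) in the wrist view. Descending over the knob.

play_rows(slide=[[-30,-4,0],[-57,-4,10],[-57,-4,45],[-57,-4,75],[-57,-4,89]], turn=[0,0,0,0,0], fingers=[1,1,1,1,1])

```text
clock: 9.8
eef_pos: [620.1, -179.8, 72.1]
tool_rot: [-3.135, -0.026, 3.026]
force: [-0.0, -0.1, 0.4]
width: 85.5
```

```bash
python3 -c "
from h import *
print('bar', [ (atz('top',250+a/3,60+b/3,39)).round(1) for a,b in [(318,390),(440,402)]], tow(-135,74,39),tow(-135,-16,39))
delta(-120,-95,75)
"
```

```text
bar [array([625.3, -11.8,  39. ]), array([614.6, -99.7,  39. ])] [627.14616092 -10.30836714  39.        ] [616.25591279 -99.64706254  39.        ]
slide [-1.4  0.  -2.9] turn 0.006 cab [-121.5  -95.1   72.1] F [-0.  -0.1  0.4] w 85.5 t 9.8 q [ 0.37  0.83 -0.23  1.62  0.26  0.74  1.47]
```

play_rows(slide=[[0,0,0],[0,0,0],[0,0,0],[0,0,0],[0,0,0]], turn=[0,0,0,0,0], fingers=[0,0,0,0,0])

```text
clock: 10.42
eef_pos: [621.0, -179.4, 73.6]
tool_rot: [-3.135, -0.024, 3.026]
force: [-0.8, 0.9, 6.1]
width: 25.7
```

```bash
python3 -c "
from h import *
delta(-120,-95,75)
"
```

```text
slide [-0.6 -0.4 -1.5] turn 0.005 cab [-120.7  -94.6   73.6] F [-0.8  0.9  6.1] w 25.7 t 10.425 q [ 0.37  0.83 -0.23  1.62  0.26  0.74  1.47]
```

```bash
python3 -c "
from h import *
im,d=vision.get_image('wrist'); cv2.imwrite('pics/w5.png',cv2.resize(im[200:400,180:460],None,fx=2.7,fy=2.7))
delta(-120,-95,75)
"
```

```text
slide [-0.6 -0.4 -1.4] turn 0.005 cab [-120.7  -94.6   73.6] F [-0.9  1.7  6. ] w 26.1 t 10.475 q [ 0.37  0.83 -0.23  1.62  0.26  0.74  1.47]
```

View pics/w5.png

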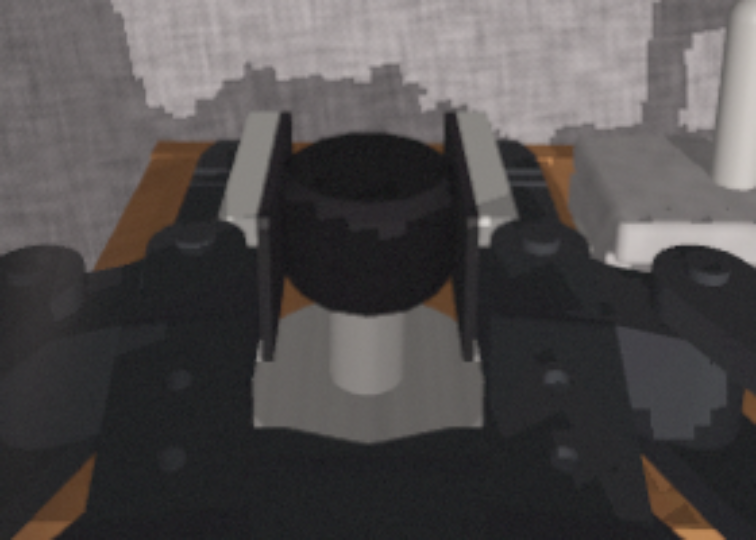

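The head is gripped squarely between the pads at about (370,220). Pulling straight out.

play_rows(slide=[[4,0,0],[8,0,0],[12,0,0],[15,0,0],[17,0,0]], turn=[0,0,0,0,0], fingers=[0,0,0,0,0])

```text
clock: 11.1
eef_pos: [605.7, -177.5, 73.9]
tool_rot: [-3.136, -0.021, 3.026]
force: [7.5, 0.2, -6.2]
width: 25.9
```

```bash
python3 -c "
from h import *
delta(-140,-95,75)
"
```

```text
slide [ 4.  -0.4 -1. ] turn 0.006 cab [-136.1  -94.5   73.9] F [ 7.5  0.2 -6.2] w 25.9 t 11.1 q [ 0.37  0.81 -0.23  1.67  0.27  0.71  1.46]
```

Pulled 15.4 mm at 7.5 N; going on to the stop and holding.

play_rows(slide=[[2,0,0],[4,0,0],[5,0,0],[5,0,0],[5,0,0]], turn=[0,0,0,0,0], fingers=[0,0,0,0,0])

```text
clock: 11.72
eef_pos: [603.2, -177.1, 73.9]
tool_rot: [-3.136, -0.015, 3.026]
force: [8.5, -1.3, -8.1]
width: 25.7
```

```bash
python3 -c "
from h import *
delta(-140,-95,75)
im,d=vision.get_image('wrist'); cv2.imwrite('pics/w6.png',cv2.resize(im[200:400,180:460],None,fx=2.7,fy=2.7))
im,d=vision.get_image('top'); cv2.imwrite('pics/t6.png',cv2.resize(im[60:260,250:500],None,fx=3,fy=3,interpolation=cv2.INTER_CUBIC))
delta(-140,-95,75)
"
```

```text
slide [ 1.4 -0.5 -1.1] turn 0.006 cab [-138.6  -94.5   73.9] F [ 8.5 -1.3 -8.1] w 25.7 t 11.725 q [ 0.37  0.81 -0.23  1.68  0.27  0.7   1.46]
slide [ 1.4 -0.5 -1.1] turn 0.006 cab [-138.6  -94.5   73.9] F [ 7.  -1.4 -8.5] w 25.5 t 11.825 q [ 0.37  0.81 -0.23  1.68  0.27  0.7   1.46]
```

View pics/w6.png

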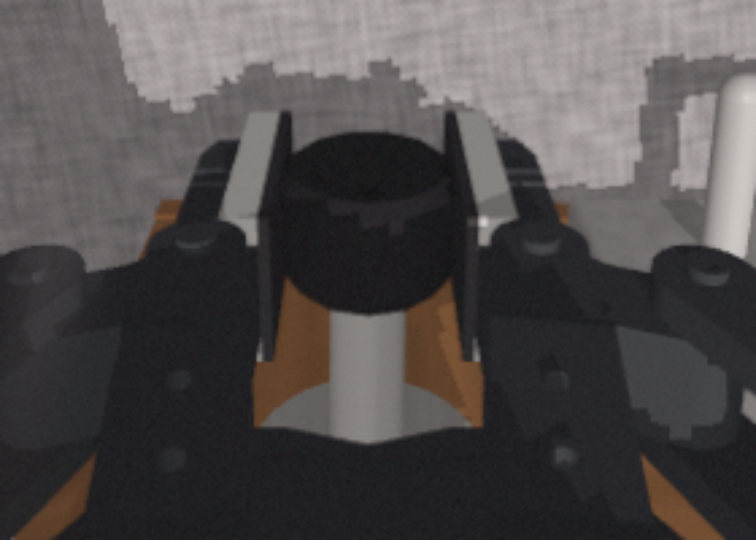

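View pics/t6.png

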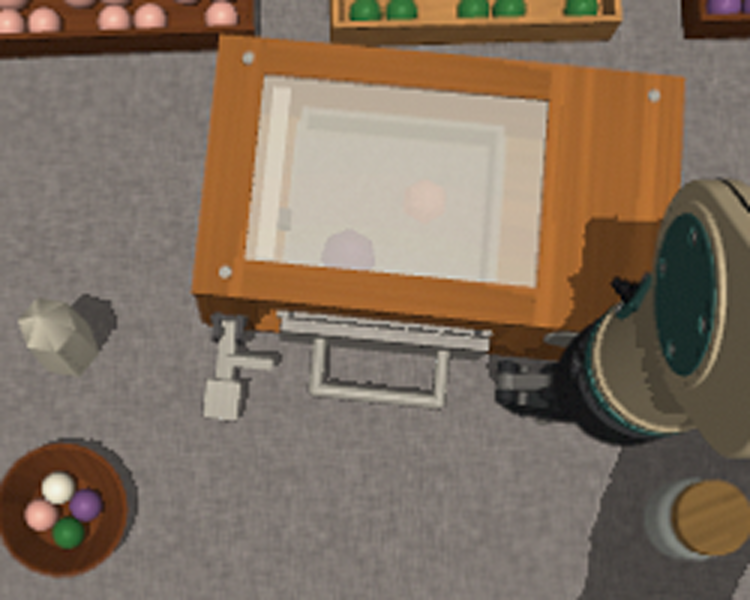

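No slip in the grip, and 17.9 mm measured. One slight further pull to confirm the stop, then hold.

play_rows(slide=[[2,0,0],[4,0,0],[4,0,0],[4,0,0],[4,0,0]], turn=[0,0,0,0,0], fingers=[0,0,0,0,0])

```text
clock: 12.45
eef_pos: [603.3, -177.1, 73.9]
tool_rot: [-3.136, -0.007, 3.026]
force: [11.4, -1.5, -11.1]
width: 25.6
```

```bash
python3 -c "
from h import *
delta(-140,-95,75)
"
```

```text
slide [ 1.5 -0.5 -1. ] turn 0.006 cab [-138.5  -94.5   73.9] F [ 11.4  -1.5 -11.1] w 25.6 t 12.45 q [ 0.37  0.8  -0.23  1.69  0.27  0.68  1.46]
```

Stop confirmed: force rises to 11 N with no more travel. It has been held for over 1 s. Releasing.

play_rows(slide=[[0,0,0],[0,0,0],[0,0,0],[0,0,0],[0,0,0]], turn=[0,0,0,0,0], fingers=[0,1,1,1,1])

```text
clock: 13.08
eef_pos: [602.9, -177.2, 74.0]
tool_rot: [-3.136, -0.007, 3.026]
force: [0.0, -0.2, -0.7]
width: 85.6
```

play_rows(slide=[[0,0,-15],[0,0,-45],[0,0,-85],[40,0,-120],[80,0,-130]], turn=[0,0,0,0,0], fingers=[1,1,1,1,1])

```text
clock: 13.7
eef_pos: [525.3, -167.4, 207.9]
tool_rot: [-3.135, -0.002, 3.026]
force: [0.7, -0.1, 0.4]
width: 85.2
```

play_rows(slide=[[0,0,0],[0,0,0],[0,0,0],[0,0,0]], turn=[0,0,0,0], fingers=[1,1,1,1])

```text
clock: 14.2
eef_pos: [525.7, -167.3, 207.4]
tool_rot: [-3.136, -0.002, 3.027]
force: [-0.4, 0.8, -0.2]
width: 85.6
```

```bash
python3 -c "
from h import *
delta(-140,-95,75)
for n in ('top','scene','wrist'):
    im,d=vision.get_image(n); cv2.imwrite(f'pics/{n}7.png',im if n!='top' else cv2.resize(im[60:260,250:510],None,fx=3,fy=3,interpolation=cv2.INTER_CUBIC))
"
```

```text
slide [-77.   -0.6 132.2] turn 0.006 cab [-216.7  -94.1  207.4] F [-0.4  0.8 -0.2] w 85.6 t 14.2 q [ 0.44  0.53 -0.29  1.82  0.2   0.83  1.51]
```

View pics/top7.png

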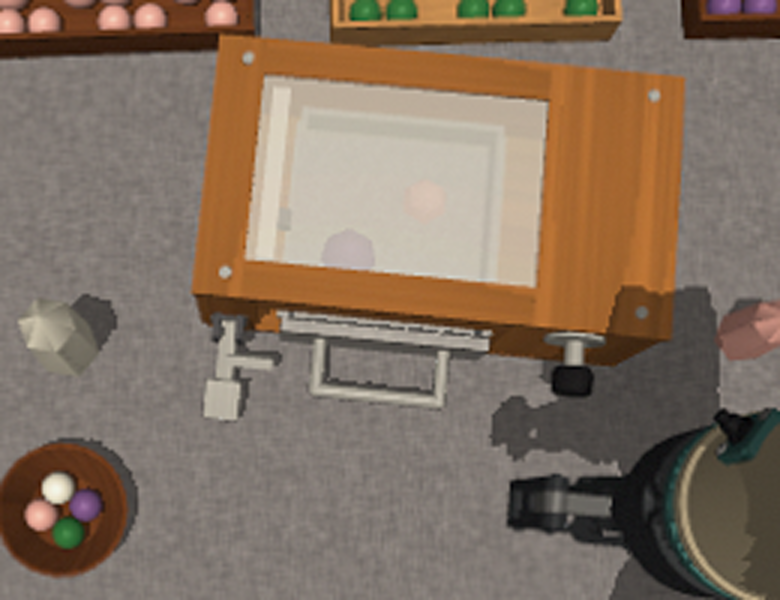

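View pics/scene7.png

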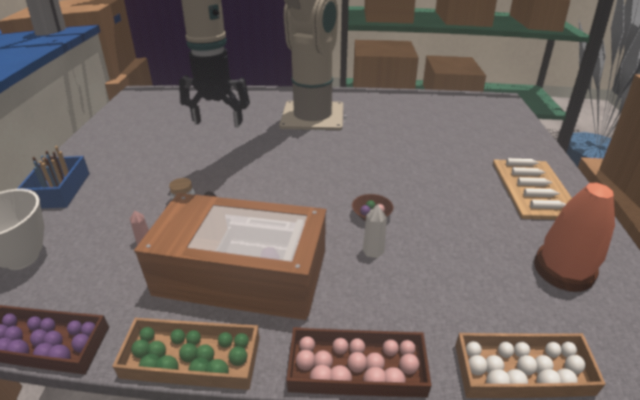

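View pics/wrist7.png

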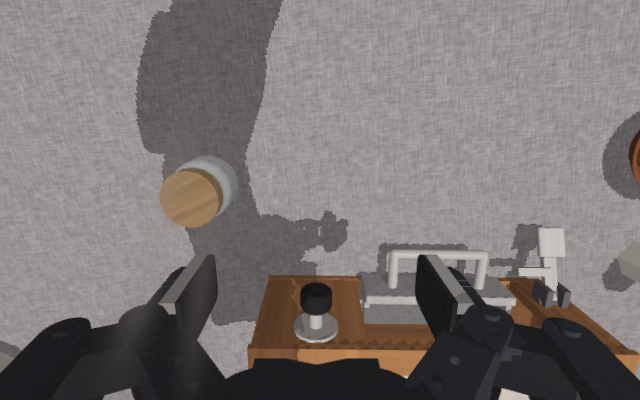

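The knob is back at its rest pixel (572,380). The tray is home, the stones are inside, and the dish, candle and both crystals are unmoved. Handing in.

```bash
python3 -c "
from cell import ctrl
print(ctrl.finish_job())"
```

```text
the job is handed in; nothing more can be done
None
```

The whole job is done in the order asked, and I handed it in at about 14 s on the robot's clock.

- **Lever:** I pressed it down to its stop. The force rose to 37 N with the fingertips at about 35 mm, and a depth reading on the pad afterwards gave about 35 mm.
- **Tray:** I pushed it by its handle bar to a hard stop, where 13 N gave no more travel. The pushing finger ended where I expected it for a tray fully home. Both stones show through the window.
- **Knob:** I pulled it out 17.9 mm. Pulling harder then gave 11 N and no more travel. I held it for over 1 s and let go, and it is back at its rest position in the picture.
- **Other goods:** In the last pictures the dish, candle and both crystals stand where they were. The gripper is clear of everything and reads no force.

**Doubts:**
- The top camera put the closed handle bar about 1.7 mm farther out than its nominal home position. That is within calibration and pixel error, and the force stop says the tray is home.
- I could not see the lamp's glow in the pictures. That it is on rests on the knob passing well beyond 12 mm.

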